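Move the roto brush cassette from the drying rail to the crank stand

ROBOT

A 7-joint arm with a two-finger parallel gripper is mounted at the origin on the work surface. World frame = base frame: x ahead of the robot, y to its left, z up, the work surface at z = 0. Lengths are in m, angles in rad, forces in N, time in s.
With the tool pointing down it reaches from about 0.425 to 0.925 m from the base axis. Payload 6.8 kg.
Tool frame: the origin (TCP) lies between the finger pads; the fingertips stand 11 mm ahead of it and the grasp point (between the pads) lies 8 mm behind it; z points along the fingers, y is the line along which they close (so a half turn about z gives the same grasp; the last joint's range is limited). The gripper opens to 85 mm and grips with 20 to 120 N. Pads are 22 mm wide; open, the fingers measure 114 mm over their backs; the gripper's body (76 mm by 85 mm) begins 54 mm behind the grasp point. The pads swing forward as they close: fully open they stand 13 mm farther back than shut.
Start: joints at [1.189, 0.477, 0.022, 1.555, -0.011, 1.109, -0.083], TCP at [0.183, -0.65, 0.242] pointing down, gripper open.
Joint ranges: [-2.96, 2.96], [-0.34, 2.1], [-1.41, 1.46], [0.24, 2.44], [-1.37, 4.51], [0.17, 1.92], [-2.96, 2.96]. Speed limits (rad/s): [2.39, 2.39, 3.14, 3.14, 3.14, 3.14, 3.14].

INTERFACE

Orientations are given as a rotation vector (axis times angle).
In Python, from bench import r gives the robot as it stands.
- The arm moves only by the tool send_rows, never from a script. Its argument "deltas" is a list of rows, each an object of numbers: "dx", "dy", "dz": the shift along the world's x, y, z in mm; "rx", "ry", "rz": the turn, a rotation vector about the world's x, y, z in degrees. A call has 1 to 5 rows; each row is the pose to reach, as a shift and turn from the pose commanded when the call began; what a row does not reach only later rows make up. A row lasts 1/12 s, in which the tool goes at most 41.7 mm and 7.16 degrees, less where a joint would pass 70% of its speed; a pose out of reach is approached as far as the arm can. A call with a gripper value outside its range is refused whole. "jaw" is the finger opening in mm, from 0 to 85.4, set as the call begins (left out, the last holds). The fingers move at their own pace and stop on an object; "newtons" is the grip in N (left out, the last holds). Time passes only in rows, so rows that repeat a pose let the fingers close. It gives the time, the measured TCP pose, the force, the opening and the grip force at its end, in the units of the state.
- r.get_obs(): the state, without advancing time (a new reading comes with each control period).
- r.grab_frame(name): name is "scene" or "top"; returns a dict with "frame" (384x512x3 uint8, blue, green, red), "z_map" (384x512 float32, m along the optical axis (not along the pixel's ray), 0 where there is no reading), "vertical_fov" (degrees; the focal length in pixels is half the picture's height over the tangent of half this angle, whatever the lens; pixels are square), "cx", "cy" (the principal point, pixels), "xyz" and "orientation" of the camera in the world. Camera axes: x right, y down, z forward; pixel columns grow to the right and rows downward; lengths in m; the calibration is good to about 2 mm. A picture is of the moment at which its call begins.
- r.hand_in(): hands the job in; it is judged then, once.
The state is a dict: "clock": time; "joints": joint angles; "qvel": joint speeds; "tau": joint torques, N m; "tcp_pos": TCP position; "orientation": TCP orientation; "contact_force": force on the tool from outside, world axes, zero at the start; "moment": the same for the moment, N m; "grip_width": finger opening in m; "gripper_force": force on a finger pad.
Only numpy, scipy, OpenCV 4.12 (cv2) and the standard library are available. Lean on these libraries where they do the work, as an engineer would, in place of code of your own. Each camera call takes 0.05 s, during which the arm holds its last target. There are 200 camera calls.

TASK

Press the catch pad of the drying dock so that the roto brush cassette springs loose, and slide the cassette off that rail. Then slide it onto the rail of the hand-crank stand, round drive stub first, fully home until the spring catch clicks up behind it, and leave it there. Keep the cassette upright throughout and leave the other things on the bench where they are.

Things in the scene. Friction and masses are not known exactly. Their poses are not given: they have to be found in the camera images.
- dry_dock: Drying dock (no crank), fixed to the bench: T-rail on a dark base plate (120 mm wide, 12 thick, x -10 to 192) under an aluminium guard hood. Origin on the bench under the rail's centre line, in the plane of the catch face. +x runs along the rail INTO the dock, z up; the mouth opens to -x. At the start the cassette is locked in it, plain end inside, drive end out of the mouth.
- crank_dock: Crank stand, fixed to the bench: same rail, mouth, catch, ejector and hood (painted grey) as the drying dock, same dimensions and axes (origin on the bench at the catch face, +x into the dock). Behind it, at x 172 to 360 mm, a cast-iron column with a hand crank, up to 205 mm high. Empty at the start.
- dry_mouth (a point): Tip of the drying dock's rail (axes as the dock's), at dock x = -22, y = 0, z = 40.5 mm. Rail head 40 mm wide, z 35 to 46 mm above the bench, its lead-in half-round seen from above (full width from x = -2 mm); web below it 22 mm wide. The catch teeth stand on both sides of the rail at dock x -24 to 0, up to z = 32 mm, ramped towards the mouth.
- crank_mouth (a point): The same for the crank stand's rail tip.
- dry_hood (a point): Centre of the hood's top, at dock x = 91, z = 119 mm. The hood spans dock x 10 to 172, y -47 to 47 mm, closed except at the mouth; inside 84 mm wide, roof at z = 114 mm. It covers the brush and the inner lug, so a docked cassette can be grasped only by the lug out of the mouth; to change ends, set it down on the bench and take the other lug.
- crank_hood (a point): The same for the crank stand's hood.
- dry_home (a point): Where the cassette's centre point is while locked in the drying dock: dock x = 50, y = 0, z = 63 mm (underside at z = 24 mm, roof of its channel resting on the rail head). When the catch is pressed, a spring ejector (4 to 7 N, damped) pushes the cassette out by 16 to 24 mm within a second, so that it does not lock again and the pad may be let go.
- crank_home (a point): Where the cassette's centre point is when home in the crank stand: dock x = 50, y = 0, z = 63 mm. Push it about 3 mm further (hard stop at 54 mm) against the ejector, 8 to 15 N, and let go: the teeth then stand behind the skirts and the ejector presses it back on them. Let go before the click, it is pushed out to about x = 32 mm.
- dry_catch (a joint): Height of the drying dock's catch (m): 0 = up (locking), 0.010 = pressed fully down; it frees the cassette from about 0.008. Sprung up, 2 to 4 N plus some friction to press down.
- crank_catch (a joint): Height of the crank stand's catch (m): 0 = up, 0.010 = fully down. The cassette's skirt pushes it down by the ramps while sliding in; it jumps back to 0 at the click.
- dry_pad (a point): Centre of the top face of the drying dock's press pad, a level steel plate 36 x 30 mm on a post beside the hood, top 96 mm above the bench when up; press it straight down 10 mm. At dock x = 25, y = -87 mm.
- crank_pad (a point): The same for the crank stand's press pad, at dock x = 25, y = +87 mm.
- cassette_center (a point): Roto brush cassette, 194 x 60 x 88 mm, about 0.45 kg: aluminium shoe with a black nylon brush roller (57 mm thick, 92 mm long) between two upright lugs. Point on its centre line half-way between the lugs, 39 mm above its underside. +x along its length to the drive end, z up. Stands by itself on two skirts (x -50 to 50); a floor plate 22 to 30 mm above the underside reaches x -88 to 88.
- drive_lug (a point): Centre of the grasp zone of the lug at the drive end, 60 mm above the underside, 70 mm from the centre in +x. The lug is 30 mm wide (across), 36 mm long, from 30 to 78 mm above the underside. A round steel stub, 24 mm thick and 18 mm long, sticks out of its end face (to x = 106 mm): this marks the drive end.
- plain_lug (a point): The same for the lug at the plain end, 70 mm from the centre in -x, same size, flat end face without a stub. The channel under the cassette that takes the rail: 44 mm wide between the skirts, 28 mm between the lips at their foot (lips 6 mm thick), roof 22 mm above the underside.
- groove_tool_center (a point): Bystander: groove tool with wooden handle and brass wheel, about 150 mm long, 28 mm high; centre.
- edge_stone_center (a point): Bystander: grey rubber edge stone 80 x 30 x 22 mm; centre.
- pole_grip_center (a point): Bystander: aluminium ski pole grip, 140 mm long, 40 mm thick, lying; centre.
- cork_center (a point): Bystander: waxing cork 100 x 50 x 35 mm; centre.
- wax_tin_center (a point): Bystander: round steel wax tin, 70 mm across, 60 mm high; centre.
- scraper_center (a point): Bystander: pale plastic scraper plate 130 x 60 x 6 mm; centre.
Not all that is in view belongs to the job. What is shaped like the part that bears cassette_center but purple or yellow is not meant.

How it is judged:
On the way, in this order (a step that is already met when the one before it is completed fails the run):
1. the drying dock's catch is pressed down (value of joint dry_catch above 0.007 m), for 0.1 s.
2. the cassette is off the drying rail (distance between cassette_center and dry_home above 0.135 m), for 0.1 s.
At the end, for the whole second after the job is handed in: The cassette sits on the crank stand's rail, drive end inside, its centre 46.5 to 56.5 mm past the catch face and within 5 mm of the rail's centre line, upright within 0.07 rad, with the crank stand's catch up (below 2 mm) (x of cassette_center in the frame of crank_dock between 0.0465 and 0.0565 m and y of cassette_center in the frame of crank_dock between -0.005 and 0.005 m and x of drive_lug in the frame of crank_dock above 0.1 m and angle between cassette_center's own z axis and vertical below 0.07 rad and value of joint crank_catch below 0.002 m); the robot touches nothing.
It fails at once if the cassette is tipped more than 0.6 rad (angle between cassette_center's own z axis and vertical above 0.6 rad).
It fails at once if a bystander is moved by more than 30 mm (distance of any of groove_tool_center, edge_stone_center, pole_grip_center, cork_center, wax_tin_center, scraper_center from where it was at the start of the episode above 0.03 m).
It also fails if it takes over 58 s, if anything falls off the work surface, if the arm or the gripper's body presses on something with over 40 N, if the wrist force passes 120 N, or if a joint passes its speed limit or range.

## Working session

There is one attempt and no reset: what is moved stays moved. The work goes in short steps, Python scripts to look and compute and a tool call to move; the robot and the scene stay as the last step left them, time stands still between calls to the robot, and variables do not carry over. Pictures are saved under pics/ and viewed, at most 10 in all, crops included, and the job is handed in when it is done.

Besides the shell and the picture viewer there is one more tool, called after "Call:" by a JSON object that holds its "name" and its "arguments", one argument or row to a line. send_rows: Moves the arm, as the interface text tells. Its arguments: {"type":"object","properties":{"deltas":{"type":"array","items":{"type":"object","properties":{"dx":{"type":"number"},"dy":{"type":"number"},"dz":{"type":"number"},"rx":{"type":"number"},"ry":{"type":"number"},"rz":{"type":"number"}}}},"jaw":{"type":"number"},"newtons":{"type":"number"}},"required":["deltas"]}

```bash
ls; mkdir -p pics; cat > h.py <<'E'
import numpy as np,cv2
from scipy.spatial.transform import Rotation as R
from bench import r
def grab(n):
    f=r.grab_frame(n); z=f["z_map"]; h,w=z.shape
    F=h/2/np.tan(np.radians(f["vertical_fov"])/2)
    v,u=np.mgrid[:h,:w]
    c=np.stack([(u-f["cx"])/F*z,(v-f["cy"])/F*z,z],-1)
    P=c@R.from_rotvec(f["orientation"]).as_matrix().T+np.array(f["xyz"])
    P[z==0]=np.nan
    return f,P
E
python3 - <<'E'
from h import *
print(r.get_obs())
for n in("scene","top"):
    f,P=grab(n); cv2.imwrite(f"pics/{n}0.png",cv2.resize(f["frame"],(800,600))); np.savez(f"/tmp/{n}0",P=P,f=f["frame"]); print(n,f["xyz"],f["orientation"],f["vertical_fov"],f["cx"],f["cy"])
E
```

```text
pics
{'clock': 0.0, 'joints': array([ 1.18888369,  0.47776622,  0.0223264 ,  1.55645806, -0.01147802,
        1.1092667 , -0.08310588]), 'qvel': array([ 8.33600361e-05, -1.16591514e-03, -9.64140008e-04, -5.77724466e-04,
       -4.53189707e-04,  3.96502149e-05, -4.77499399e-04]), 'tau': array([ 4.33099049e-04, -5.96450830e+01,  1.60815116e+00, -2.81195426e+01,
        1.24241039e-02,  9.47232504e-03, -1.76482956e-06]), 'tcp_pos': array([ 0.18235976, -0.64931395,  0.24134536]), 'orientation': array([-3.11047653e+00, -4.28583695e-01,  6.01888414e-04]), 'contact_force': array([-0.01350608,  0.98454958, -0.31579744]), 'moment': array([-0.0111908 ,  0.05155177, -0.02324117]), 'gripper_force': 0.0, 'grip_width': 0.08539378219692641}
scene [ 1.31106407 -0.13174027  0.94133679] [-1.95976787 -1.47292739  0.61090167] 49.09335608756121 257.5318897080462 191.81678118363908
top [0.30474989 0.09391681 1.19543676] [-2.16290053  2.10722925 -0.16367949] 52.250774434001144 256.774751337845 196.77407704474243
```

View pics/scene0.png

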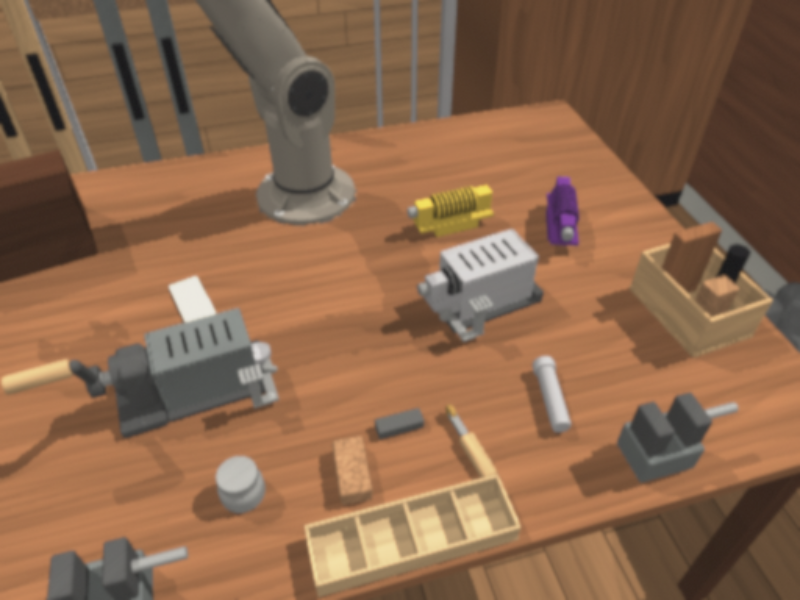

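View pics/top0.png

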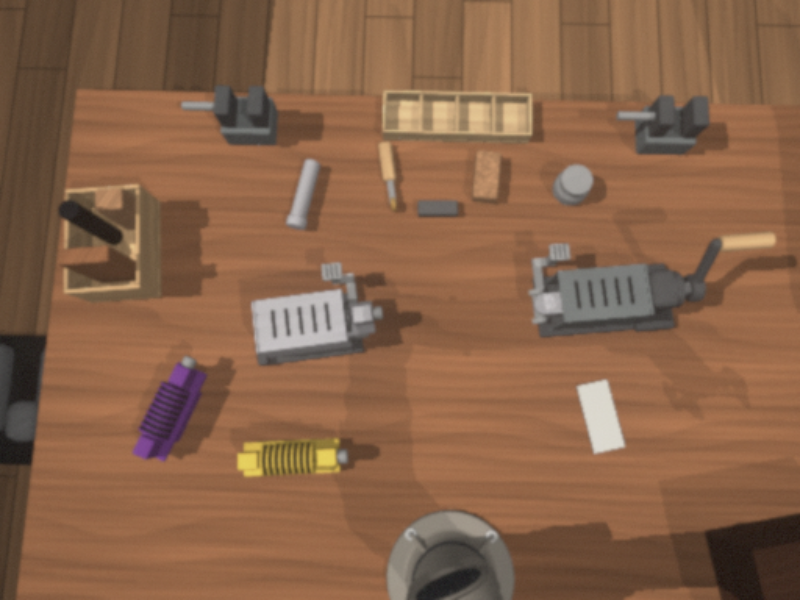

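The scene view shows the grey crank stand at the left (hood ~(205,350)). The aluminium drying dock is in the middle (hood ~(490,265)), with the cassette's drive lug out of its mouth at (435,290). In the top view, the dry hood is at (300,328) with its mouth to the right and its pad at (332,271). The crank hood is at (605,293) with its mouth to the left and its pad at (560,252).

```bash
cat > m.py <<'E'
from h import *
# dock frames by fitting hood top and pad from the top camera
def dock(P,side):
    s=P.shape[1]/800
    boxes={"dry":((235,375),(255,375)),"crank":((545,675),(240,350))}
    (a,b),(c,d)=boxes[side]
    reg=P[int(c*.64):int(d*.64),int(a*.64):int(b*.64)].reshape(-1,3)
    t=reg[abs(reg[:,2]-.119)<.005]
    rc=cv2.minAreaRect((t[:,:2]*1000).astype(np.float32))
    return t,rc
if __name__=="__main__":
  for n in("top","scene"):
    f,P=grab(n)
    A=P.reshape(-1,3)
    for side,sy in(("dry",1),("crank",-1)):
        m=(abs(A[:,2]-.119)<.004)&(A[:,1]*sy>0.02)&(A[:,0]>.3)&(A[:,0]<.75)&(abs(A[:,1])<.6)
        t=A[m]; rc=cv2.minAreaRect((t[:,:2]*1000).astype(np.float32))
        print(n,side,m.sum(),np.round(rc,1) if 0 else rc,np.nanmedian(t,0).round(4), t[:,2].std())
        m=(abs(A[:,2]-.096)<.006)&(A[:,1]*sy>-.3)&(A[:,0]>.55)&(A[:,0]<.85)
        t=A[m]
        print('  pad cand',len(t),cv2.minAreaRect((t[:,:2]*1000).astype(np.float32)) if len(t) else 0)
E
python3 m.py
```

```text
top dry 1829 ((451.34857177734375, 286.17083740234375), (94.55924224853516, 162.13876342773438), 9.520331382751465) [0.4506 0.2854 0.1193] 0.0017640364519602915
  pad cand 669 ((699.719970703125, 268.4878845214844), (298.869384765625, 944.44140625), 0.019357839599251747)
top crank 2197 ((521.8392333984375, -308.6260986328125), (94.02196502685547, 260.3025817871094), 6.382884502410889) [ 0.5192 -0.2769  0.1185] 0.0018216933325629116
  pad cand 245 ((700.0211181640625, -103.11965942382812), (299.45184326171875, 716.6456298828125), 0.0005402636015787721)
scene dry 1110 ((452.49713134765625, 280.9942321777344), (96.5701675415039, 162.36544799804688), 9.05486011505127) [0.4565 0.2775 0.1179] 0.0014826476079122823
  pad cand 968 ((700.0115356445312, 218.72488403320312), (299.6505432128906, 1036.6661376953125), 0.011908779852092266)
scene crank 2090 ((523.1055908203125, -312.23992919921875), (99.51242065429688, 256.83294677734375), 6.098080158233643) [ 0.525  -0.2854  0.119 ] 0.0016031183063892626
  pad cand 549 ((699.8349609375, -97.92413330078125), (298.8887939453125, 692.8593139648438), 0.036916665732860565)
```

```bash
cat > m2.py <<'E'
from h import *
G={"dry":((.4513,.2862),99.5),"crank":((.514,-.255),-83.6)}
def loc(A,c,a):
    a=np.radians(a);ex=np.array([np.cos(a),np.sin(a)]);ey=np.array([-ex[1],ex[0]])
    d=A[:,:2]-c; return np.c_[d@ex*1000+91,d@ey*1000,A[:,2]*1000]
fr={n:grab(n)[1].reshape(-1,3) for n in("top","scene")}
for s,(c,a) in G.items():
  for n,A in fr.items():
    for it in range(3):
        L=loc(A,np.array(c),a)
        m=(abs(L[:,2]-119)<4)&(abs(L[:,1])<60)&(L[:,0]>0)&(L[:,0]<168)
        t=A[m]
        # edges: y extents per x bin -> centre line; front edge
        T=L[m]; xs=[];ys=[];w=[]
        for b in range(20,150,5):
            k=T[(T[:,0]>=b)&(T[:,0]<b+5)]
            if len(k)>5: xs.append(b+2.5);ys.append((k[:,1].min()+k[:,1].max())/2);w.append(np.ptp(k[:,1]))
        p=np.polyfit(xs,ys,1)
        fe=np.median([T[(T[:,1]>b)&(T[:,1]<b+6)][:,0].min() for b in range(-40,36,6)])
        dx,dy=fe-10,np.polyval(p,91)
        ar=np.radians(a);ex=np.array([np.cos(ar),np.sin(ar)]);ey=np.array([-ex[1],ex[0]])
        c=np.array(c)+(dx*ex+dy*ey)/1000;a=a+np.degrees(np.arctan(p[0]))
    L=loc(A,c,a)
    sg=-1 if s=="dry" else 1
    k=L[(abs(L[:,0]-25)<30)&(abs(L[:,1]-sg*87)<28)&(abs(L[:,2]-96)<5)]
    print(s,n,c.round(4),round(a,2),"w",round(np.median(w),1),"z",T[:,2].mean().round(1),"origin",(c-.091*ex).round(4),"pad",len(k),k.mean(0).round(1),((k.min(0)+k.max(0))/2).round(1))
    if s=="dry":
        k=L[(L[:,0]>-42)&(L[:,0]<0)&(abs(L[:,1])<25)&(L[:,2]>95)&(L[:,2]<108)]
        print(" lug",len(k),k.min(0).round(1),k.max(0).round(1),np.median(k,0).round(1))
E
python3 m2.py
```

```text
dry top [0.4509 0.2868] 99.04 w 91.2 z 119.1 origin [0.4652 0.197 ] pad 127 [ 24.4 -86.7  96.2] [ 24.7 -87.4  96.3]
 lug 138 [-40.1 -15.5  95.6] [ -3.2  14.6 106.2] [-21.9   0.  101.8]
dry scene [0.4536 0.2823] 99.15 w 91.2 z 117.9 origin [0.4681 0.1924] pad 102 [ 23.3 -87.3  94.9] [ 23.9 -86.9  95.4]
 lug 100 [-39.7 -15.6  95.1] [ -4.   17.7 103.4] [-23.7  -0.7 100.4]
crank top [ 0.5162 -0.2606] -83.48 w 91.4 z 118.6 origin [ 0.5059 -0.1702] pad 129 [23.8 86.5 95.5] [24.1 86.6 95.9]
crank scene [ 0.518  -0.2655] -83.51 w 92.0 z 118.9 origin [ 0.5078 -0.1751] pad 141 [24.9 87.8 95.7] [24.9 87.1 95.5]
```

Call:
{"name": "send_rows", "arguments": {
  "deltas": [
    {"dx":28,"dy":26,"dz":12,"rz":7},
    {"dx":56,"dy":52,"dz":24,"rz":14},
    {"dx":84,"dy":78,"dz":36,"rz":21},
    {"dx":112,"dy":104,"dz":48,"rz":28},
    {"dx":138,"dy":129,"dz":59,"rz":35}
  ],
  "jaw": 0
}}

```text
$.deltas[0]: bad value
```

Call:
{"name": "send_rows", "arguments": {
  "deltas": [
    {"dx":26,"dy":30,"rz":7},
    {"dx":52,"dy":60,"rz":14},
    {"dx":78,"dy":90,"rz":21},
    {"dx":104,"dy":120,"rz":28},
    {"dx":130,"dy":150,"rz":35}
  ]
}}

```text
$.deltas[0]: bad value
```

Call:
{"name": "send_rows", "arguments": {
  "deltas": [
    {"dx":16,"dy":34,"rz":3},
    {"dx":32,"dy":68,"rz":6},
    {"dx":48,"dy":102,"rz":9},
    {"dx":64,"dy":136,"rz":12},
    {"dx":80,"dy":170,"rz":13.4}
  ]
}}

```text
$.deltas[0]: bad value
```

Call:
{"name": "send_rows", "arguments": {
  "deltas": [
    {"dx":4,"dy":40},
    {"dx":8,"dy":80},
    {"dx":12,"dy":120},
    {"dx":16,"dy":160},
    {"dx":18,"dy":200}
  ]
}}

```text
$.deltas[0]: bad value
```

Call:
{"name": "send_rows", "arguments": {
  "deltas": [
    {"dx":28,"dy":26,"dz":12,"rx":0,"ry":0,"rz":7},
    {"dx":56,"dy":52,"dz":24,"rx":0,"ry":0,"rz":14},
    {"dx":84,"dy":78,"dz":36,"rx":0,"ry":0,"rz":21},
    {"dx":112,"dy":104,"dz":48,"rx":0,"ry":0,"rz":28},
    {"dx":138,"dy":129,"dz":59,"rx":0,"ry":0,"rz":35}
  ],
  "jaw": 0
}}

```text
clock: 0.72
tcp_pos: [0.322, -0.5192, 0.3022]
orientation: [2.834, 1.354, 0.0]
contact_force: [0.5, -0.4, -0.2]
grip_width: 0.0256
gripper_force: 0.0
```

Call:
{"name": "send_rows", "arguments": {
  "deltas": [
    {"dx":26,"dy":30,"dz":0,"rx":0,"ry":0,"rz":7},
    {"dx":52,"dy":60,"dz":0,"rx":0,"ry":0,"rz":14},
    {"dx":78,"dy":90,"dz":0,"rx":0,"ry":0,"rz":21},
    {"dx":104,"dy":120,"dz":0,"rx":0,"ry":0,"rz":28},
    {"dx":130,"dy":150,"dz":0,"rx":0,"ry":0,"rz":35}
  ]
}}

```text
clock: 1.13
tcp_pos: [0.4514, -0.3693, 0.3016]
orientation: [2.297, 2.142, -0.0]
contact_force: [0.4, -0.5, -0.1]
grip_width: -0.0001
gripper_force: 0.0
```

Call:
{"name": "send_rows", "arguments": {
  "deltas": [
    {"dx":16,"dy":34,"dz":0,"rx":0,"ry":0,"rz":3},
    {"dx":32,"dy":68,"dz":0,"rx":0,"ry":0,"rz":6},
    {"dx":48,"dy":102,"dz":0,"rx":0,"ry":0,"rz":9},
    {"dx":64,"dy":136,"dz":0,"rx":0,"ry":0,"rz":12},
    {"dx":80,"dy":170,"dz":0,"rx":0,"ry":0,"rz":13}
  ]
}}

```text
clock: 1.55
tcp_pos: [0.5309, -0.1992, 0.3015]
orientation: [2.044, 2.385, -0.0]
contact_force: [1.0, -0.2, -0.1]
grip_width: 0.0002
gripper_force: 0.0
```

Call:
{"name": "send_rows", "arguments": {
  "deltas": [
    {"dx":4,"dy":40,"dz":0,"rx":0,"ry":0,"rz":0},
    {"dx":8,"dy":80,"dz":0,"rx":0,"ry":0,"rz":0},
    {"dx":12,"dy":120,"dz":0,"rx":0,"ry":0,"rz":0},
    {"dx":16,"dy":160,"dz":0,"rx":0,"ry":0,"rz":0},
    {"dx":18,"dy":200,"dz":0,"rx":0,"ry":0,"rz":0}
  ]
}}

```text
clock: 1.97
tcp_pos: [0.5486, 0.0009, 0.3015]
orientation: [2.047, 2.383, 0.0]
contact_force: [0.9, 1.2, 0.5]
grip_width: 0.0
gripper_force: 0.0
```

Call:
{"name": "send_rows", "arguments": {
  "deltas": [
    {"dx":0,"dy":40,"dz":0,"rx":0,"ry":0,"rz":0},
    {"dx":0,"dy":80,"dz":0,"rx":0,"ry":0,"rz":0},
    {"dx":0,"dy":120,"dz":0,"rx":0,"ry":0,"rz":0},
    {"dx":0,"dy":160,"dz":0,"rx":0,"ry":0,"rz":0},
    {"dx":0,"dy":200,"dz":0,"rx":0,"ry":0,"rz":0}
  ]
}}

```text
clock: 2.38
tcp_pos: [0.5482, 0.2008, 0.3015]
orientation: [2.047, 2.382, 0.0]
contact_force: [0.7, -0.7, 0.1]
grip_width: -0.0001
gripper_force: 0.0
```

Call:
{"name": "send_rows", "arguments": {
  "deltas": [
    {"dx":0,"dy":32,"dz":0,"rx":0,"ry":0,"rz":0},
    {"dx":0,"dy":32,"dz":-40,"rx":0,"ry":0,"rz":0},
    {"dx":0,"dy":32,"dz":-80,"rx":0,"ry":0,"rz":0},
    {"dx":0,"dy":32,"dz":-120,"rx":0,"ry":0,"rz":0},
    {"dx":0,"dy":32,"dz":-155,"rx":0,"ry":0,"rz":0}
  ]
}}

```text
clock: 2.8
tcp_pos: [0.5479, 0.2308, 0.144]
orientation: [-2.046, -2.384, 0.001]
contact_force: [0.1, 0.3, -0.1]
grip_width: -0.0001
gripper_force: 0.0
```

Call:
{"name": "send_rows", "arguments": {
  "deltas": [
    {"dx":0,"dy":0,"dz":-15,"rx":0,"ry":0,"rz":0},
    {"dx":0,"dy":0,"dz":-30,"rx":0,"ry":0,"rz":0},
    {"dx":0,"dy":0,"dz":-38,"rx":0,"ry":0,"rz":0},
    {"dx":0,"dy":0,"dz":-42,"rx":0,"ry":0,"rz":0},
    {"dx":0,"dy":0,"dz":-44,"rx":0,"ry":0,"rz":0}
  ]
}}

```text
clock: 3.22
tcp_pos: [0.5486, 0.2312, 0.1025]
orientation: [2.047, 2.383, -0.0]
contact_force: [-1.1, 0.2, 3.7]
grip_width: 0.0
gripper_force: 1.4
```

Call:
{"name": "send_rows", "arguments": {
  "deltas": [
    {"dx":0,"dy":0,"dz":-4,"rx":0,"ry":0,"rz":0},
    {"dx":0,"dy":0,"dz":-6,"rx":0,"ry":0,"rz":0},
    {"dx":0,"dy":0,"dz":-6,"rx":0,"ry":0,"rz":0},
    {"dx":0,"dy":0,"dz":-6,"rx":0,"ry":0,"rz":0},
    {"dx":0,"dy":0,"dz":-6,"rx":0,"ry":0,"rz":0}
  ]
}}

```text
clock: 3.63
tcp_pos: [0.5493, 0.2316, 0.0971]
orientation: [2.046, 2.383, 0.003]
contact_force: [-0.3, 0.6, 4.8]
grip_width: -0.0001
gripper_force: 2.0
```

Call:
{"name": "send_rows", "arguments": {
  "deltas": [
    {"dx":0,"dy":0,"dz":0,"rx":0,"ry":0,"rz":0},
    {"dx":0,"dy":0,"dz":0,"rx":0,"ry":0,"rz":0},
    {"dx":0,"dy":0,"dz":0,"rx":0,"ry":0,"rz":0},
    {"dx":0,"dy":0,"dz":0,"rx":0,"ry":0,"rz":0},
    {"dx":0,"dy":0,"dz":0,"rx":0,"ry":0,"rz":0}
  ]
}}

```text
clock: 4.05
tcp_pos: [0.5493, 0.2316, 0.0971]
orientation: [2.046, 2.383, 0.003]
contact_force: [1.3, 0.6, 5.7]
grip_width: -0.0001
gripper_force: 2.9
```

```bash
cat > lug.py <<'E'
from h import *
import sys
O={"dry":((.4665,.1947),99.1),"crank":((.5068,-.1727),-83.5)}
def L(A,s):
    o,a=O[s];a=np.radians(a);ex=np.array([np.cos(a),np.sin(a)]);ey=np.array([-ex[1],ex[0]])
    d=A[:,:2]-np.array(o);return np.c_[d@ex*1000,d@ey*1000,A[:,2]*1000]
if __name__=="__main__":
  for n in("top","scene"):
    f,P=grab(n);A=P.reshape(-1,3);l=L(A,"dry")
    k=l[(l[:,0]>-90)&(l[:,0]<4)&(abs(l[:,1])<22)&(l[:,2]>96)&(l[:,2]<108)]
    print(n,len(k),np.percentile(k,2,axis=0).round(1),np.percentile(k,98,axis=0).round(1))
  print(r.get_obs()["contact_force"])
E
python3 lug.py
```

```text
top 122 [-47.3 -20.   97.3] [  3.1  20.8 107.7]
scene 174 [-63.4 -20.8  96.3] [  2.8  15.9 107.6]
[0.21453853 1.13874481 5.08328517]
```

```bash
python3 - <<'E'
from lug import *
for n in("top","scene"):
    f,P=grab(n);A=P.reshape(-1,3);l=L(A,"dry")
    k=l[(l[:,0]>-90)&(l[:,0]<0)&(abs(l[:,1])<14)&(l[:,2]>97)&(l[:,2]<106)]
    print(n,np.histogram(k[:,0],np.arange(-90,1,5)),k[:,1].min(),k[:,1].max(),np.median(k[:,2]))
cv2.imwrite("pics/s1.png",cv2.resize(f["frame"][130:260,230:400],(680,520)))
E
```

```text
top (array([ 0,  0,  0,  0,  0,  0,  0,  0,  2,  6,  7, 10, 16, 15,  4,  2,  2,
        4]), array([-90, -85, -80, -75, -70, -65, -60, -55, -50, -45, -40, -35, -30,
       -25, -20, -15, -10,  -5,   0])) -13.426119388143071 13.98180531073467 102.12375633115622
scene (array([ 0,  0,  0,  1,  0,  2, 12, 11,  9, 13, 11, 11, 10,  0,  9,  4,  2,
        0]), array([-90, -85, -80, -75, -70, -65, -60, -55, -50, -45, -40, -35, -30,
       -25, -20, -15, -10,  -5,   0])) -13.988193569480904 13.935782767937454 100.58534365449489
```

View pics/s1.png

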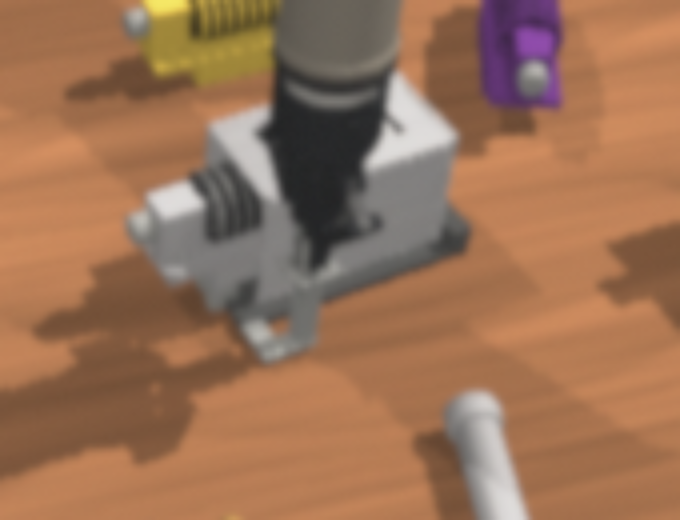

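The crop shows the cassette sprung out: brush turns are visible between hood and lug, at crop (230,205), and the stub is at (140,228). The lug centre is at dock x of about -42.

Call:
{"name": "send_rows", "arguments": {
  "deltas": [
    {"dx":0,"dy":0,"dz":40,"rx":0,"ry":0,"rz":0},
    {"dx":0,"dy":0,"dz":80,"rx":0,"ry":0,"rz":0},
    {"dx":-25,"dy":-26,"dz":80,"rx":0,"ry":0,"rz":0},
    {"dx":-50,"dy":-52,"dz":80,"rx":0,"ry":0,"rz":0.4},
    {"dx":-76,"dy":-78,"dz":80,"rx":0,"ry":0,"rz":0.4}
  ],
  "jaw": 75
}}

```text
clock: 4.67
tcp_pos: [0.4716, 0.1523, 0.1764]
orientation: [2.038, 2.391, 0.0]
contact_force: [0.2, -0.7, 0.0]
grip_width: 0.0606
gripper_force: 0.0
```

Call:
{"name": "send_rows", "arguments": {
  "deltas": [
    {"dx":0,"dy":0,"dz":0,"rx":0,"ry":0,"rz":0},
    {"dx":0,"dy":0,"dz":0,"rx":0,"ry":0,"rz":0},
    {"dx":0,"dy":0,"dz":0,"rx":0,"ry":0,"rz":0}
  ]
}}

```text
clock: 4.92
tcp_pos: [0.4727, 0.1531, 0.1764]
orientation: [2.039, 2.39, 0.001]
contact_force: [0.4, 0.5, 0.1]
grip_width: 0.0748
gripper_force: 0.0
```

```bash
python3 - <<'E'
from lug import *
f,P=grab("scene");A=P.reshape(-1,3);l=L(A,"dry")
k=l[(l[:,0]>-90)&(l[:,0]<0)&(abs(l[:,1])<25)&(l[:,2]>97)&(l[:,2]<106)]
print(np.histogram(k[:,0],np.arange(-90,1,5))[0],k[:,1].min(),k[:,1].max(),np.median(k[:,2]))
cv2.imwrite("pics/s2.png",cv2.resize(f["frame"][100:260,200:400],(750,600)))
E
```

```text
[ 0  0  0  0  1  5 10 12 12 14 13 14 11  0 19  7  9  7] -24.515421232612887 19.102638534672376 100.50663917384267
```

View pics/s2.png

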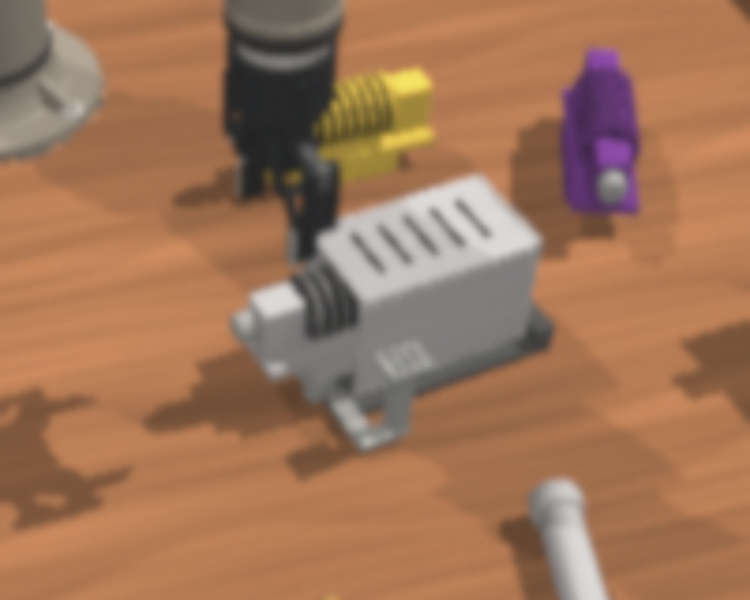

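The gripper is open above the free drive lug, which sits at crop (275,310) and is clear of the hood. Descend and grip.

Call:
{"name": "send_rows", "arguments": {
  "deltas": [
    {"dx":0,"dy":0,"dz":-35,"rx":0,"ry":0,"rz":0},
    {"dx":0,"dy":0,"dz":-65,"rx":0,"ry":0,"rz":0},
    {"dx":0,"dy":0,"dz":-85,"rx":0,"ry":0,"rz":0},
    {"dx":0,"dy":0,"dz":-100,"rx":0,"ry":0,"rz":0},
    {"dx":0,"dy":0,"dz":-100,"rx":0,"ry":0,"rz":0}
  ]
}}

```text
clock: 5.38
tcp_pos: [0.4711, 0.1535, 0.0733]
orientation: [-2.035, -2.389, 0.006]
contact_force: [-0.3, -0.6, 0.6]
grip_width: 0.0751
gripper_force: 0.0
```

Call:
{"name": "send_rows", "arguments": {
  "deltas": [
    {"dx":0,"dy":0,"dz":0,"rx":0,"ry":0,"rz":0},
    {"dx":0,"dy":0,"dz":0,"rx":0,"ry":0,"rz":0},
    {"dx":0,"dy":0,"dz":0,"rx":0,"ry":0,"rz":0},
    {"dx":0,"dy":0,"dz":0,"rx":0,"ry":0,"rz":0},
    {"dx":0,"dy":0,"dz":0,"rx":0,"ry":0,"rz":0}
  ],
  "jaw": 15,
  "newtons": 40
}}

```text
clock: 5.8
tcp_pos: [0.4735, 0.1536, 0.0775]
orientation: [2.038, 2.389, 0.003]
contact_force: [0.3, -0.1, 5.7]
grip_width: 0.0291
gripper_force: 39.7
```

Call:
{"name": "send_rows", "arguments": {
  "deltas": [
    {"dx":0,"dy":0,"dz":0,"rx":0,"ry":0,"rz":0},
    {"dx":0,"dy":0,"dz":0,"rx":0,"ry":0,"rz":0},
    {"dx":0,"dy":0,"dz":0,"rx":0,"ry":0,"rz":0},
    {"dx":0,"dy":0,"dz":0,"rx":0,"ry":0,"rz":0},
    {"dx":0,"dy":0,"dz":0,"rx":0,"ry":0,"rz":0}
  ]
}}

```text
clock: 6.22
tcp_pos: [0.4735, 0.1536, 0.0775]
orientation: [2.038, 2.389, 0.003]
contact_force: [-1.2, -0.4, 6.9]
grip_width: 0.029
gripper_force: 40.0
```

```bash
python3 - <<'E'
from lug import *
o=r.get_obs();print(o["tcp_pos"],o["contact_force"],o["moment"],o["grip_width"],o["gripper_force"],L(o["tcp_pos"][None],"dry"))
E
```

```text
[0.47347479 0.15358872 0.0774872 ] [-1.17528126 -0.40541181  6.86450153] [0.05227943 0.27928344 0.0034011 ] 0.02900595456321774 39.95745778083801 [[-41.69696676  -0.38492067  77.48719925]]
```

Call:
{"name": "send_rows", "arguments": {
  "deltas": [
    {"dx":0,"dy":0,"dz":1,"rx":0,"ry":0,"rz":0},
    {"dx":1.6,"dy":-10,"dz":1,"rx":0,"ry":0,"rz":0},
    {"dx":3.9,"dy":-25,"dz":1,"rx":0,"ry":0,"rz":0},
    {"dx":6.3,"dy":-40,"dz":1,"rx":0,"ry":0,"rz":0},
    {"dx":8.7,"dy":-55,"dz":1,"rx":0,"ry":0,"rz":0}
  ],
  "newtons": 90
}}

```text
clock: 6.63
tcp_pos: [0.4815, 0.0972, 0.0775]
orientation: [2.038, 2.39, 0.001]
contact_force: [0.4, 1.2, 1.4]
grip_width: 0.0288
gripper_force: 91.9
```

Call:
{"name": "send_rows", "arguments": {
  "deltas": [
    {"dx":3.0,"dy":-19,"dz":0,"rx":0,"ry":0,"rz":0},
    {"dx":6.1,"dy":-38,"dz":0,"rx":0,"ry":0,"rz":0},
    {"dx":9.1,"dy":-57,"dz":0,"rx":0,"ry":0,"rz":0},
    {"dx":12.2,"dy":-76,"dz":0,"rx":0,"ry":0,"rz":0},
    {"dx":15.2,"dy":-95,"dz":0,"rx":0,"ry":0,"rz":0}
  ]
}}

```text
clock: 7.05
tcp_pos: [0.4957, 0.0011, 0.0769]
orientation: [-2.039, -2.389, 0.002]
contact_force: [0.3, 0.5, -4.9]
grip_width: 0.0289
gripper_force: 91.2
```

```bash
python3 - <<'E'
from lug import *
o=r.get_obs();print(o["tcp_pos"],o["contact_force"],o["moment"],o["grip_width"],o["gripper_force"],L(o["tcp_pos"][None],"dry"),L(o["tcp_pos"][None],"crank"))
f,P=grab("scene")
cv2.imwrite("pics/s3.png",cv2.resize(f["frame"][100:290,100:360],(800,584)))
for n in("top","scene"):
    f,P=grab(n);l=L(P.reshape(-1,3),"dry")
    k=l[(l[:,0]>-240)&(l[:,0]<0)&(abs(l[:,1])<14)&(l[:,2]>85)&(l[:,2]<112)]
    print(n);
    for b in range(-220,0,10):
        q=k[(k[:,0]>b)&(k[:,0]<b+10)]
        if len(q)>3: print(b,len(q),np.percentile(q[:,2],90).round(1),end="; ")
E
```

```text
[0.49574711 0.00108756 0.07693805] [ 0.29955241  0.51478677 -4.93869553] [-0.28146479 -0.05670742  0.00750942] 0.028931743850367824 91.15722298622131 [[-195.80125947    1.74236708   76.93805189]] [[-173.92165458    8.69147172   76.93805189]]
top
-170 31 109.7; -160 35 110.3; -150 33 109.6; -140 33 109.6; -130 28 108.5; -120 35 109.9; -110 30 108.9; -100 34 109.7; -90 33 109.6; -80 14 101.3; -70 31 103.1; -60 33 102.3; -50 32 101.9; -40 6 101.6; scene
-220 31 101.0; -180 5 111.0; -170 28 109.3; -160 29 109.1; -150 27 108.6; -140 27 109.3; -130 26 108.4; -120 27 108.9; -110 28 109.5; -100 24 108.2; -90 17 108.4; -80 30 99.8; -70 32 100.3; -60 29 99.9; -50 20 99.7;
```

View pics/s3.png

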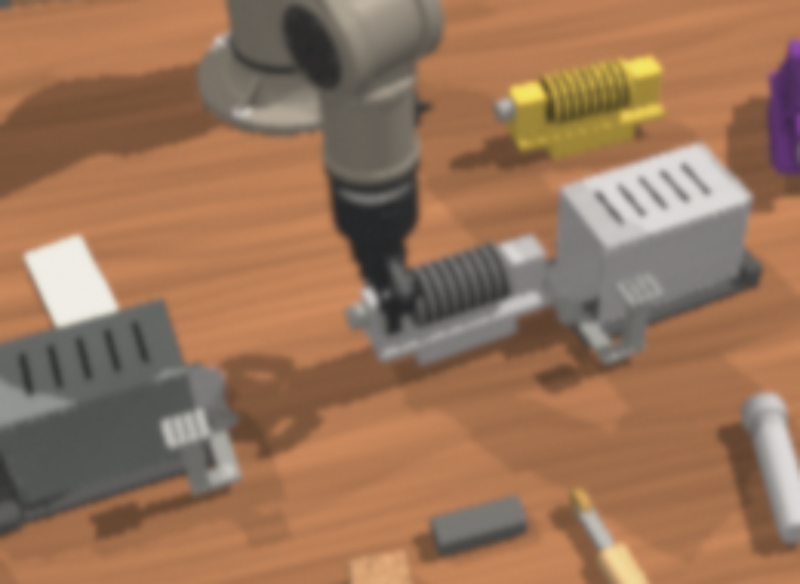

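The cassette hangs level and fully clear of the drying rail, with drive lug held at crop (395,290) and plain lug at (525,265). Now align it with the crank rail and set it down.

Call:
{"name": "send_rows", "arguments": {
  "deltas": [
    {"dx":-1.5,"dy":-15,"dz":0,"rx":0,"ry":0,"rz":-0.9},
    {"dx":-3,"dy":-30,"dz":0,"rx":0,"ry":0,"rz":-1.7},
    {"dx":-4.8,"dy":-46,"dz":-5,"rx":0,"ry":0,"rz":-2.6},
    {"dx":-4.8,"dy":-46,"dz":-13,"rx":0,"ry":0,"rz":-2.6},
    {"dx":-4.8,"dy":-46,"dz":-19,"rx":0,"ry":0,"rz":-2.6}
  ]
}}

```text
clock: 7.62
tcp_pos: [0.4906, -0.0443, 0.0572]
orientation: [-2.094, -2.341, 0.002]
contact_force: [0.3, -0.3, -5.4]
grip_width: 0.0289
gripper_force: 91.2
```

Call:
{"name": "send_rows", "arguments": {
  "deltas": [
    {"dx":0,"dy":0,"dz":-2,"rx":0,"ry":0,"rz":0},
    {"dx":0,"dy":0,"dz":-4,"rx":0,"ry":0,"rz":0},
    {"dx":0,"dy":0,"dz":-5,"rx":0,"ry":0,"rz":0},
    {"dx":0,"dy":0,"dz":-5,"rx":0,"ry":0,"rz":0}
  ]
}}

```text
clock: 7.95
tcp_pos: [0.492, -0.0418, 0.0537]
orientation: [2.09, 2.345, 0.001]
contact_force: [-0.8, -0.1, -1.5]
grip_width: 0.0292
gripper_force: 91.6
```

Call:
{"name": "send_rows", "arguments": {
  "deltas": [
    {"dx":0,"dy":0,"dz":0,"rx":0,"ry":0,"rz":0},
    {"dx":0,"dy":0,"dz":0,"rx":0,"ry":0,"rz":0},
    {"dx":0,"dy":0,"dz":0,"rx":0,"ry":0,"rz":0},
    {"dx":0,"dy":0,"dz":0,"rx":0,"ry":0,"rz":0},
    {"dx":0,"dy":0,"dz":0,"rx":0,"ry":0,"rz":0}
  ],
  "jaw": 70
}}

```text
clock: 8.37
tcp_pos: [0.4919, -0.0428, 0.0535]
orientation: [2.092, 2.343, 0.001]
contact_force: [0.3, -1.2, -0.1]
grip_width: 0.0696
gripper_force: 0.0
```

Call:
{"name": "send_rows", "arguments": {
  "deltas": [
    {"dx":0,"dy":0,"dz":25,"rx":0,"ry":0,"rz":0},
    {"dx":0,"dy":0,"dz":60,"rx":0,"ry":0,"rz":0},
    {"dx":0,"dy":0,"dz":100,"rx":0,"ry":0,"rz":0},
    {"dx":-4.5,"dy":40,"dz":120,"rx":0,"ry":0,"rz":0},
    {"dx":-9,"dy":80,"dz":120,"rx":0,"ry":0,"rz":0}
  ]
}}

```text
clock: 8.78
tcp_pos: [0.486, 0.034, 0.1775]
orientation: [2.097, 2.33, 0.008]
contact_force: [1.6, 1.6, 1.0]
grip_width: 0.0701
gripper_force: 0.0
```

Call:
{"name": "send_rows", "arguments": {
  "deltas": [
    {"dx":-3,"dy":30,"dz":0,"rx":0,"ry":0,"rz":0},
    {"dx":-6.8,"dy":59,"dz":0,"rx":0,"ry":0,"rz":0},
    {"dx":-6.8,"dy":59,"dz":0,"rx":0,"ry":0,"rz":0}
  ]
}}

```text
clock: 9.03
tcp_pos: [0.4752, 0.1013, 0.1743]
orientation: [-2.082, -2.352, -0.006]
contact_force: [0.8, 1.3, -0.9]
grip_width: 0.0702
gripper_force: 0.0
```

```bash
cat > cas.py <<'E'
from lug import *
def cas(n,x0,x1,zlo=72,zhi=84,img=None):
    f,P=grab(n);l=L(P.reshape(-1,3),"crank")
    k=l[(l[:,0]>x0)&(l[:,0]<x1)&(abs(l[:,1])<40)&(l[:,2]>zlo)&(l[:,2]<zhi)]
    for b in range(x0,x1,10):
        q=k[(k[:,0]>b)&(k[:,0]<b+10)]
        if len(q)>3: print(b,len(q),q[:,1].min().round(1),q[:,1].max().round(1),np.median(q[:,2]).round(1),end="; ")
    print(n)
    return f
if __name__=="__main__":
    o=r.get_obs();print(L(o["tcp_pos"][None],"crank"),o["orientation"],o["grip_width"])
    for n in("top","scene"): cas(n,-310,-80,73,90)
E
python3 cas.py
```

```text
[[-275.79955384   -0.40821818  174.29208571]] [-2.08197819 -2.35150611 -0.00609782] 0.07024342195054724
top
-290 22 -16.7 14.3 75.9; -280 24 -13.6 15.7 77.3; -270 26 -13.4 17.0 76.8; -260 22 -15.8 15.1 77.5; -250 37 -19.8 27.0 82.2; -240 38 -20.6 24.3 82.1; -230 38 -17.3 25.6 82.2; -220 41 -21.4 22.6 82.9; -210 36 -18.9 26.9 81.5; -200 40 -22.9 24.5 81.3; -190 40 -16.2 22.8 83.4; -180 42 -21.7 26.1 83.0; -170 44 -15.8 24.0 82.7; -160 29 -20.6 23.3 81.7; -150 24 -11.9 15.5 76.4; -140 29 -12.7 16.6 77.0; -130 32 -15.5 18.2 77.2; -120 21 -15.3 16.1 77.9; scene
```

Call:
{"name": "send_rows", "arguments": {
  "deltas": [
    {"dx":0,"dy":0,"dz":-40,"rx":0,"ry":0,"rz":0},
    {"dx":0,"dy":0,"dz":-75,"rx":0,"ry":0,"rz":0},
    {"dx":0,"dy":0,"dz":-100,"rx":0,"ry":0,"rz":0},
    {"dx":0,"dy":0,"dz":-118,"rx":0,"ry":0,"rz":0},
    {"dx":0,"dy":0,"dz":-118,"rx":0,"ry":0,"rz":0}
  ]
}}

```text
clock: 9.55
tcp_pos: [0.4737, 0.0921, 0.0518]
orientation: [-2.092, -2.339, 0.009]
contact_force: [0.6, 0.1, 0.4]
grip_width: 0.0698
gripper_force: 0.0
```

Call:
{"name": "send_rows", "arguments": {
  "deltas": [
    {"dx":0,"dy":0,"dz":0,"rx":0,"ry":0,"rz":0},
    {"dx":0,"dy":0,"dz":0,"rx":0,"ry":0,"rz":0},
    {"dx":0,"dy":0,"dz":0,"rx":0,"ry":0,"rz":0},
    {"dx":0,"dy":0,"dz":0,"rx":0,"ry":0,"rz":0},
    {"dx":0,"dy":0,"dz":0,"rx":0,"ry":0,"rz":0}
  ],
  "jaw": 15,
  "newtons": 100
}}

```text
clock: 9.97
tcp_pos: [0.4772, 0.0946, 0.0569]
orientation: [2.092, 2.341, 0.003]
contact_force: [-0.5, 0.6, 5.4]
grip_width: 0.0287
gripper_force: 98.1
```

Call:
{"name": "send_rows", "arguments": {
  "deltas": [
    {"dx":0,"dy":0,"dz":0,"rx":0,"ry":0,"rz":0},
    {"dx":0,"dy":0,"dz":0,"rx":0,"ry":0,"rz":0},
    {"dx":0,"dy":0,"dz":0,"rx":0,"ry":0,"rz":0}
  ]
}}

```text
clock: 10.22
tcp_pos: [0.4772, 0.0946, 0.0569]
orientation: [2.092, 2.341, 0.003]
contact_force: [-0.6, -0.5, 7.0]
grip_width: 0.0289
gripper_force: 98.2
```

```bash
python3 cas.py; python3 -c "
from h import *;o=r.get_obs();print(o['tcp_pos'],o['contact_force'],o['gripper_force'])"
```

```text
[[-268.90428319    0.82317336   56.89594928]] [2.09151635 2.34127309 0.00283168] 0.02889109217254048
top
-270 5 -14.8 29.6 76.6; -260 34 -22.0 25.0 78.7; -250 32 -16.4 24.6 82.5; -240 40 -20.7 25.1 82.6; -230 42 -16.8 26.2 82.4; -220 42 -20.5 30.1 82.3; -210 35 -17.0 23.4 82.1; -200 41 -20.8 25.3 82.5; -190 42 -19.4 26.7 81.5; -180 44 -19.7 25.2 81.4; -170 42 -15.2 26.1 82.2; -160 30 -21.1 24.0 80.3; -150 25 -12.4 14.9 76.5; -140 30 -11.2 15.5 77.2; -130 30 -14.6 15.8 77.3; -120 22 -12.1 16.1 77.2; scene
[0.47714351 0.09459016 0.05687699] [-0.41989889 -1.17504554  6.60765593] 98.19502472877502
```

Call:
{"name": "send_rows", "arguments": {
  "deltas": [
    {"dx":0,"dy":0,"dz":8,"rx":0,"ry":0,"rz":0},
    {"dx":0,"dy":0,"dz":18,"rx":0,"ry":0,"rz":0},
    {"dx":0,"dy":0,"dz":29,"rx":0,"ry":0,"rz":0},
    {"dx":2,"dy":-20,"dz":29,"rx":0,"ry":0,"rz":0},
    {"dx":4,"dy":-45,"dz":29,"rx":0,"ry":0,"rz":0}
  ]
}}

```text
clock: 10.73
tcp_pos: [0.481, 0.0517, 0.0863]
orientation: [2.086, 2.347, 0.006]
contact_force: [1.2, -0.5, -5.5]
grip_width: 0.0286
gripper_force: 99.3
```

Call:
{"name": "send_rows", "arguments": {
  "deltas": [
    {"dx":4,"dy":-33,"dz":0,"rx":0,"ry":0,"rz":0},
    {"dx":4,"dy":-33,"dz":0,"rx":0,"ry":0,"rz":0},
    {"dx":4,"dy":-33,"dz":0,"rx":0,"ry":0,"rz":0},
    {"dx":4,"dy":-33,"dz":0,"rx":0,"ry":0,"rz":0}
  ]
}}

```text
clock: 11.07
tcp_pos: [0.4841, 0.0166, 0.085]
orientation: [2.093, 2.342, 0.001]
contact_force: [0.2, -0.4, -5.3]
grip_width: 0.0288
gripper_force: 99.3
```

```bash
python3 - <<'E'
from cas import *
o=r.get_obs();print(o["tcp_pos"],L(o["tcp_pos"][None],"crank"),o["orientation"],o["contact_force"],o["moment"])
cas("top",-230,0,92,125)
f=cas("scene",-230,0,92,125)
cv2.imwrite("pics/s4.png",cv2.resize(f["frame"][130:290,60:280],(800,582)))
E
```

```text
[0.48414695 0.01661716 0.08499093] [[-190.66459774   -1.0761197    84.99093233]] [2.09311340e+00 2.34233691e+00 1.39091276e-03] [ 0.21154045 -0.37354891 -5.31231499] [ 0.44212903 -0.00134116 -0.00751695]
-220 4 -16.2 -12.6 104.4; top
-200 9 -16.7 28.0 99.7; -190 16 -15.5 27.2 99.6; -180 43 -27.0 28.2 104.5; -170 58 -17.6 27.4 108.2; -160 52 -21.9 26.9 109.0; -150 54 -26.2 26.0 109.0; -140 55 -15.7 26.0 108.5; -130 57 -17.0 28.2 109.4; -120 56 -21.8 26.5 108.8; -110 55 -24.0 26.1 108.4; -100 58 -18.2 27.6 108.4; -90 56 -15.3 27.3 108.7; -80 32 -22.4 23.3 105.0; -70 38 -14.3 14.7 104.1; -60 38 -15.8 14.8 103.6; -50 40 -14.3 15.5 104.0; -40 29 -12.5 13.2 100.6; -30 20 -7.6 12.6 97.4; -20 5 -1.0 9.0 94.8; scene
```

View pics/s4.png

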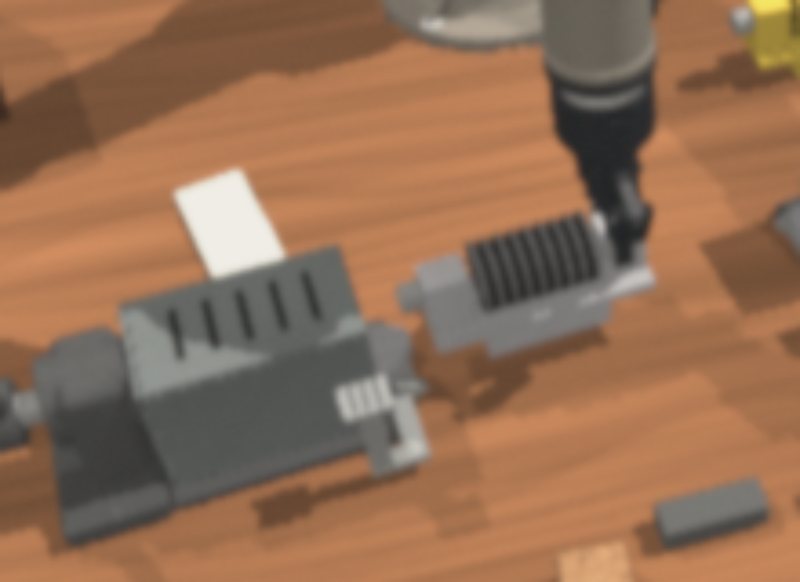

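The drive stub at crop (408,295) points at the crank mouth at (395,350). The cassette is level at rail height with about 27 mm under it. Next, ease it onto the rail.

Call:
{"name": "send_rows", "arguments": {
  "deltas": [
    {"dx":2.1,"dy":-12,"dz":0,"rx":0,"ry":0,"rz":0},
    {"dx":3.4,"dy":-24,"dz":0,"rx":0,"ry":0,"rz":0},
    {"dx":4.8,"dy":-36,"dz":0,"rx":0,"ry":0,"rz":0},
    {"dx":6.1,"dy":-48,"dz":0,"rx":0,"ry":0,"rz":0},
    {"dx":7.5,"dy":-60,"dz":0,"rx":0,"ry":0,"rz":0}
  ]
}}

```text
clock: 11.58
tcp_pos: [0.4915, -0.0425, 0.0845]
orientation: [-2.089, -2.346, -0.001]
contact_force: [-0.4, -0.0, -5.2]
grip_width: 0.0283
gripper_force: 99.3
```

```bash
python3 - <<'E'
from cas import *
o=r.get_obs();print(o["tcp_pos"],L(o["tcp_pos"][None],"crank"),o["orientation"],o["contact_force"],o["moment"])
cas("scene",-170,0,92,112)
E
```

```text
[ 0.49154241 -0.04253006  0.08446759] [[-131.06039926   -0.42385278   84.46758687]] [-2.08908598e+00 -2.34593174e+00 -6.23734497e-04] [-0.38510864 -0.03829248 -5.19964006] [ 0.39022126  0.02442827 -0.02562325]
-140 6 25.7 27.4 97.4; -130 11 -5.8 28.5 97.3; -120 24 -15.6 22.0 103.6; -110 43 -23.5 29.9 105.7; -100 41 -11.4 27.5 104.8; -90 39 -17.2 26.8 106.4; -80 49 -19.1 28.8 105.5; -70 48 -16.2 29.6 105.5; -60 47 -19.3 28.1 106.2; -50 46 -16.7 27.9 106.1; -40 51 -19.7 26.3 105.9; -30 51 -27.2 27.0 105.2; -20 18 -19.2 25.9 102.8; -10 39 -13.6 15.8 104.0; scene
```

Call:
{"name": "send_rows", "arguments": {
  "deltas": [
    {"dx":1.4,"dy":-12,"dz":-0.5,"rx":0,"ry":0,"rz":0},
    {"dx":2.7,"dy":-24,"dz":-1,"rx":0,"ry":0,"rz":0},
    {"dx":4.1,"dy":-36,"dz":-1,"rx":0,"ry":0,"rz":0},
    {"dx":5.5,"dy":-48,"dz":-1,"rx":0,"ry":0,"rz":0},
    {"dx":6.8,"dy":-60,"dz":-1,"rx":0,"ry":0,"rz":0}
  ]
}}

```text
clock: 12.05
tcp_pos: [0.4987, -0.1041, 0.0835]
orientation: [2.091, 2.344, 0.0]
contact_force: [-0.3, 0.1, -1.7]
grip_width: 0.0287
gripper_force: 100.1
```

```bash
python3 - <<'E'
from cas import *
o=r.get_obs();print(o["tcp_pos"],L(o["tcp_pos"][None],"crank"),o["orientation"],o["contact_force"],o["moment"])
cas("scene",-120,10,92,112)
E
```

```text
[ 0.49870581 -0.10413841  0.08350142] [[-69.03715066  -0.28076802  83.50141605]] [2.09085249e+00 2.34413829e+00 3.60870830e-04] [-0.33925897  0.12969212 -1.71176815] [ 0.42184386 -0.01151431  0.04066669]
-80 6 21.9 28.1 96.0; -70 9 27.1 28.9 97.2; -60 15 -13.4 21.2 100.6; -50 36 -20.0 26.5 104.9; -40 50 -17.6 28.3 107.1; -30 50 -16.1 29.4 106.3; -20 54 -16.2 28.4 106.1; -10 52 -14.7 28.3 106.8; 0 57 -19.4 26.5 106.3; scene
```

Call:
{"name": "send_rows", "arguments": {
  "deltas": [
    {"dx":1.1,"dy":-10,"dz":0,"rx":0,"ry":0,"rz":0},
    {"dx":2.3,"dy":-20,"dz":0,"rx":0,"ry":0,"rz":0},
    {"dx":3.4,"dy":-30,"dz":0,"rx":0,"ry":0,"rz":0},
    {"dx":4.5,"dy":-40,"dz":0,"rx":0,"ry":0,"rz":0},
    {"dx":4.5,"dy":-40,"dz":0,"rx":0,"ry":0,"rz":0}
  ]
}}

```text
clock: 12.52
tcp_pos: [0.5032, -0.1446, 0.0834]
orientation: [2.094, 2.342, 0.001]
contact_force: [-1.4, 3.4, -0.0]
grip_width: 0.0287
gripper_force: 100.6
```

Call:
{"name": "send_rows", "arguments": {
  "deltas": [
    {"dx":0.5,"dy":-4,"dz":0,"rx":0,"ry":0,"rz":0},
    {"dx":0.9,"dy":-8,"dz":0,"rx":0,"ry":0,"rz":0},
    {"dx":0.9,"dy":-8,"dz":0,"rx":0,"ry":0,"rz":0}
  ]
}}

```text
clock: 12.77
tcp_pos: [0.5037, -0.15, 0.0834]
orientation: [-2.09, -2.344, -0.002]
contact_force: [-1.6, 5.5, 1.0]
grip_width: 0.0286
gripper_force: 100.9
```

```bash
python3 - <<'E'
from cas import *
o=r.get_obs();print(o["tcp_pos"],L(o["tcp_pos"][None],"crank"),o["orientation"],o["contact_force"],o["moment"])
cas("scene",-60,10,60,112)
E
```

```text
[ 0.50372373 -0.1499652   0.08338081] [[-22.93689659  -0.48284221  83.38080986]] [-2.08993589e+00 -2.34381442e+00 -1.85819754e-03] [-1.61759762  5.50420565  0.98589349] [ 1.07571946  0.28056026 -0.0608099 ]
-50 19 -11.2 15.7 91.5; -40 30 9.6 21.3 80.1; -30 23 12.6 29.1 87.8; -20 27 -5.1 28.6 84.8; -10 25 -12.6 28.5 88.8; 0 68 -20.4 31.2 101.7; scene
```

Call:
{"name": "send_rows", "arguments": {
  "deltas": [
    {"dx":0.3,"dy":-3,"dz":0,"rx":0,"ry":0,"rz":0},
    {"dx":0.6,"dy":-5,"dz":0,"rx":0,"ry":0,"rz":0},
    {"dx":0.6,"dy":-5,"dz":0,"rx":0,"ry":0,"rz":0}
  ]
}}

```text
clock: 13.07
tcp_pos: [0.5042, -0.1543, 0.0834]
orientation: [-2.089, -2.344, -0.002]
contact_force: [-1.9, 7.3, 1.2]
grip_width: 0.0288
gripper_force: 101.0
```

Call:
{"name": "send_rows", "arguments": {
  "deltas": [
    {"dx":0.2,"dy":-2,"dz":0,"rx":0,"ry":0,"rz":0},
    {"dx":0.4,"dy":-4,"dz":0,"rx":0,"ry":0,"rz":0},
    {"dx":0.4,"dy":-4,"dz":0,"rx":0,"ry":0,"rz":0}
  ]
}}

```text
clock: 13.32
tcp_pos: [0.5046, -0.158, 0.0833]
orientation: [-2.088, -2.344, -0.002]
contact_force: [-1.3, 7.5, 1.0]
grip_width: 0.0286
gripper_force: 100.9
```

Call:
{"name": "send_rows", "arguments": {
  "deltas": [
    {"dx":0.2,"dy":-2,"dz":0,"rx":0,"ry":0,"rz":0},
    {"dx":0.3,"dy":-3,"dz":0,"rx":0,"ry":0,"rz":0},
    {"dx":0.3,"dy":-3,"dz":0,"rx":0,"ry":0,"rz":0}
  ]
}}

```text
clock: 13.57
tcp_pos: [0.5049, -0.1608, 0.0833]
orientation: [-2.088, -2.344, -0.002]
contact_force: [-1.6, 7.5, 0.9]
grip_width: 0.0288
gripper_force: 101.0
```

Call:
{"name": "send_rows", "arguments": {
  "deltas": [
    {"dx":0.2,"dy":-2,"dz":0,"rx":0,"ry":0,"rz":0},
    {"dx":0.3,"dy":-3,"dz":0,"rx":0,"ry":0,"rz":0},
    {"dx":0.3,"dy":-3,"dz":0,"rx":0,"ry":0,"rz":0}
  ]
}}

```text
clock: 13.82
tcp_pos: [0.505, -0.1624, 0.0833]
orientation: [-2.086, -2.344, -0.004]
contact_force: [-2.9, 11.3, 3.1]
grip_width: 0.0287
gripper_force: 101.2
```

```bash
cat > pad.py <<'E'
from cas import *
o=r.get_obs();print(o["tcp_pos"],L(o["tcp_pos"][None],"crank"),o["contact_force"],o["moment"])
for n in("top","scene"):
    f,P=grab(n);l=L(P.reshape(-1,3),"crank")
    k=l[(abs(l[:,0]-25)<14)&(abs(l[:,1]-87)<11)&(l[:,2]>78)&(l[:,2]<105)]
    print(n,"pad",len(k),np.median(k[:,2]))
E
python3 pad.py
```

```text
[ 0.50504903 -0.16239139  0.08333127] [[-10.4405593   -0.57274303  83.33126642]] [-2.89408136 11.27397453  3.05026312] [ 2.04562448  0.50161733 -0.20874851]
top pad 10 95.4020096029281
scene pad 82 95.82486697950898
```

Call:
{"name": "send_rows", "arguments": {
  "deltas": [
    {"dx":0.1,"dy":-1,"dz":0,"rx":0,"ry":0,"rz":0},
    {"dx":0.3,"dy":-3,"dz":0,"rx":0,"ry":0,"rz":0},
    {"dx":0.3,"dy":-3,"dz":0,"rx":0,"ry":0,"rz":0}
  ]
}}

```text
clock: 14.17
tcp_pos: [0.5051, -0.1625, 0.0834]
orientation: [-2.083, -2.344, -0.006]
contact_force: [-5.3, 18.6, 6.6]
grip_width: 0.0288
gripper_force: 101.8
```

```bash
python3 pad.py
```

```text
[ 0.50508871 -0.16254729  0.08341518] [[-10.28117327  -0.55096627  83.41517625]] [-5.32513009 18.56216765  6.61138644] [ 3.3388509   0.84543727 -0.4667447 ]
top pad 17 95.4310170549575
scene pad 81 95.790812674862
```

Hard stop reached, and the pad is up. Ease back and let go.

Call:
{"name": "send_rows", "arguments": {
  "deltas": [
    {"dx":-0.3,"dy":3,"dz":0,"rx":0,"ry":0,"rz":0},
    {"dx":-0.6,"dy":5,"dz":0,"rx":0,"ry":0,"rz":0},
    {"dx":-0.8,"dy":7,"dz":0,"rx":0,"ry":0,"rz":0},
    {"dx":-0.8,"dy":7,"dz":0,"rx":0,"ry":0,"rz":0}
  ]
}}

```text
clock: 14.6
tcp_pos: [0.5048, -0.1599, 0.0833]
orientation: [-2.088, -2.345, -0.002]
contact_force: [-1.7, 7.3, -0.3]
grip_width: 0.0289
gripper_force: 100.8
```

Call:
{"name": "send_rows", "arguments": {
  "deltas": [
    {"dx":0,"dy":0,"dz":0,"rx":0,"ry":0,"rz":0},
    {"dx":0,"dy":0,"dz":0,"rx":0,"ry":0,"rz":0},
    {"dx":0,"dy":0,"dz":0,"rx":0,"ry":0,"rz":0},
    {"dx":0,"dy":0,"dz":0,"rx":0,"ry":0,"rz":0},
    {"dx":0,"dy":0,"dz":0,"rx":0,"ry":0,"rz":0}
  ],
  "jaw": 70
}}

```text
clock: 15.02
tcp_pos: [0.5049, -0.1629, 0.0833]
orientation: [2.093, 2.343, -0.0]
contact_force: [-0.2, -1.3, -0.5]
grip_width: 0.0701
gripper_force: 0.0
```

Call:
{"name": "send_rows", "arguments": {
  "deltas": [
    {"dx":0,"dy":0,"dz":25,"rx":0,"ry":0,"rz":0},
    {"dx":0,"dy":0,"dz":60,"rx":0,"ry":0,"rz":0},
    {"dx":0,"dy":0,"dz":100,"rx":0,"ry":0,"rz":0},
    {"dx":0,"dy":40,"dz":120,"rx":0,"ry":0,"rz":0},
    {"dx":0,"dy":80,"dz":120,"rx":0,"ry":0,"rz":0}
  ]
}}

```text
clock: 15.43
tcp_pos: [0.5077, -0.086, 0.2077]
orientation: [2.096, 2.33, 0.005]
contact_force: [1.4, 1.0, -0.7]
grip_width: 0.0699
gripper_force: 0.0
```

Call:
{"name": "send_rows", "arguments": {
  "deltas": [
    {"dx":0,"dy":40,"dz":0,"rx":0,"ry":0,"rz":0},
    {"dx":0,"dy":80,"dz":0,"rx":0,"ry":0,"rz":0},
    {"dx":0,"dy":120,"dz":0,"rx":0,"ry":0,"rz":0},
    {"dx":0,"dy":120,"dz":0,"rx":0,"ry":0,"rz":0}
  ]
}}

```text
clock: 15.77
tcp_pos: [0.5044, 0.0458, 0.2045]
orientation: [-2.078, -2.355, -0.008]
contact_force: [-0.2, 0.1, 0.8]
grip_width: 0.0701
gripper_force: 0.0
```

```bash
python3 pad.py; python3 - <<'E'
from cas import *
cas("top",-70,12,95,108)
f=cas("scene",-70,12,95,108)
cv2.imwrite("pics/s5.png",cv2.resize(f["frame"][170:290,60:230],(800,565)))
E
```

```text
[0.50444229 0.04575755 0.20445342] [[-217.32016878   22.38754503  204.45342073]] [-0.24067528  0.06518406  0.8390871 ] [0.06346966 0.0095001  0.00434538]
top pad 71 95.73497370064143
scene pad 79 96.15165181439255
0 14 2.0 20.7 105.1; top
-40 20 -12.2 14.3 101.4; -30 36 -15.8 15.8 101.8; -20 33 -13.5 16.0 101.4; -10 32 -14.3 15.9 100.7; 0 13 -16.7 25.5 104.2; 10 5 -11.8 21.4 105.0; scene
```

View pics/s5.png

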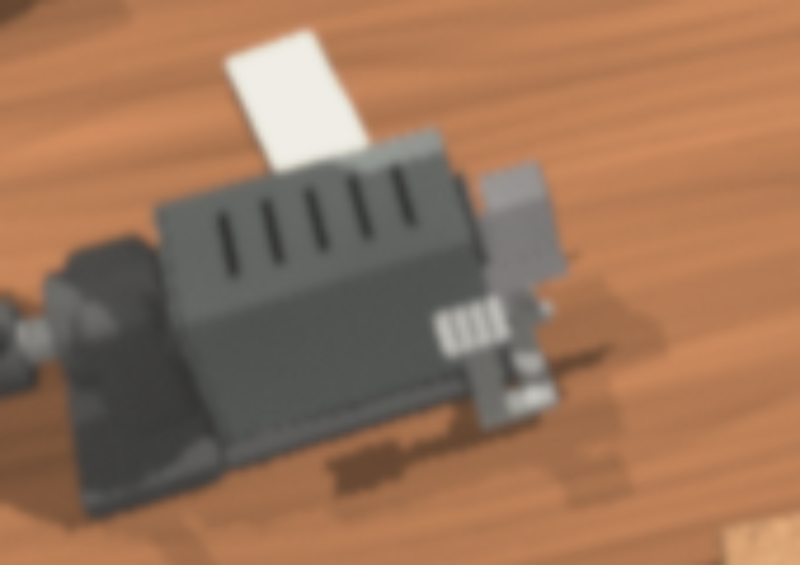

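The crop shows the cassette home. Only the plain lug, at (525,225), is out of the mouth, spanning dock x -38 to -2, and the pad at (470,325) is up.

```bash
python3 -c "
from bench import r
print(r.hand_in())"
```

```text
the job is handed in; nothing more can be done
None
```

The cassette is on the crank stand's rail, drive stub first and pushed to the hard stop with the catch back up; the job is handed in at about 16 s, though the hand-in call gave no verdict.

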